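# Pry open the reed case and choose the reed that fits its bed

### The job

With the thin steel blade, lever up the flush lid of the walnut reed case, then lay the blade down flat on the table. From the four look-alike reeds in the rack choose the one of the right length for the brass-ended bed in the case (the 74 mm reed; the bed is 82 mm long) and lay it flat in that bed, leaving the lid open and the other reeds and the things on the table where they are.

Things in the scene. Friction and masses are not known exactly. Their poses are not given: they have to be found in the camera images.
- case: Fixed walnut reed case 116 (x) by 124 (y) by 36 mm high, some yaw; origin under its centre. From its front (-x): wall 5 mm thick, full height, to x -53 mm; open well to x -35 mm; then the lid, flush with the wall tops. Floor (green) at z 16 mm throughout. A blade gets under the lid's edge only if it dips 30 to 50 degrees, over the front wall. Side walls 5, rear wall 6 mm.
- lid (a joint): Lid angle, rad: 0 shut, 1.75 fully open (leaning back). Plate 85 (hinge to free edge) by 112 by 5 mm, no handle; stiff hinge, stays where left; about 1 N at the edge moves it. Hinge axis along case y, at case x +50, z 33.5 mm (mid-thickness); shut, the free edge is at case x -35 mm, underside z 31 mm.
- bed (a point): Centre of the bed on the case's floor (case x -8, z 16 mm), axes as the case; under the lid when shut. The bed runs along case y: 82 mm between brass end stops, 22 mm wide between short brass side ribs (only 27 to 41 mm either side of the centre); stops 6, ribs 4 mm high. The middle of the bed is free at both sides for the fingers.
- blade: The lever, lying on the table: wooden handle 85 mm long (x), 14 by 14 mm, with a steel blade 12 mm wide (y), 2.5 mm thick (z), sticking out 76 mm from its +x end at half the handle's height. Origin: centre of the handle's underside. About 60 g. A good grip is across y, 20 mm to +x of the origin.
- blade_tip (a point): Middle of the blade's end, 119 mm to +x of the blade's origin and 7 mm above its underside; x points along the blade.
- rack: Fixed walnut rack, base 112 (x) by 176 (y) by 12 mm high, some yaw; origin under its centre. Two cross bars, 8 mm wide, at x -25 and +25 mm rise 5 mm above the base, with four notches 18 mm wide at y -66, -22, 22, 66 mm. In each pair lies a reed along x, on the base (z 12 mm).
- reed_62: A reed of the wrong size: 62 mm long (x), 12 mm wide (y), 9 mm thick (z): from -x, 36 % round brass staple of 9 mm, then dark red binding, then cane with a copper band. Origin: centre of its underside, halfway along. Pinch it across y at about x +3 mm (between the rack's bars). Starts in any of the four slots.
- reed_74: The right reed: 74 mm long (x), 12 mm wide (y), 9 mm thick (z): from -x, 36 % round brass staple of 9 mm, then dark red binding, then cane with a copper band. Origin: centre of its underside, halfway along. Pinch it across y at about x +3 mm (between the rack's bars). Starts in any of the four slots.
- reed_86: A reed of the wrong size: 86 mm long (x), 12 mm wide (y), 9 mm thick (z): from -x, 36 % round brass staple of 9 mm, then dark red binding, then cane with a copper band. Origin: centre of its underside, halfway along. Pinch it across y at about x +3 mm (between the rack's bars). Starts in any of the four slots.
- reed_98: A reed of the wrong size: 98 mm long (x), 12 mm wide (y), 9 mm thick (z): from -x, 36 % round brass staple of 9 mm, then dark red binding, then cane with a copper band. Origin: centre of its underside, halfway along. Pinch it across y at about x +3 mm (between the rack's bars). Starts in any of the four slots.
- hone: Loose round granite hone, 76 mm across, 22 mm high, origin under its centre. Leave it alone.
- ferrule: Loose cream horn ferrule (ring), 28 mm across, 22 mm high, origin under its centre. Leave it alone.
- drone_reed: Loose short black resin drone reed, 63 mm long (x), 9 mm high, origin at its underside. Leave it alone.
- calliper: Loose steel calliper lying flat, 160 mm long (x), jaws to -y, up to 9 mm high, origin at the middle of the beam's underside. Leave it alone.

How it is judged:
By the outcome, as a careful person would: the job done as asked, in the order asked, and still so for the second after the job is handed in, with the robot touching nothing.
It also fails if it takes over 61 s, if anything falls off the work surface, if the arm or the gripper's body presses on something with over 40 N, if the wrist force passes 120 N, or if a joint passes its speed limit or range.

### The arm

A 6-joint arm with a two-finger parallel gripper is mounted at the origin on the work surface. World frame = base frame: x ahead of the robot, y to its left, z up, the work surface at z = 0. Lengths are in m, angles in rad, forces in N, time in s.
With the tool pointing down it reaches from about 0.35 to 0.85 m from the base axis. Payload 8.1 kg.
Tool frame: the origin (TCP) lies between the finger pads; the fingertips stand 25 mm ahead of it and the grasp point (between the pads) lies 6 mm ahead of it; z points along the fingers, y is the line along which they close (so a half turn about z gives the same grasp; the last joint's range is limited). The gripper opens to 93 mm and grips with 3 to 60 N. Pads are 15 mm wide; open, the fingers measure 128 mm over their backs; the gripper's body (75 mm by 188 mm) begins 65 mm behind the grasp point.
Start: joints at [1.207, 0.13, 1.488, -0, 1.523, -0.085], TCP at [0.165, 0.577, 0.244] pointing down, gripper open.
Joint ranges: [-2.96, 2.96], [-0.89, 2.26], [0.02, 2.5], [-1.34, 4.48], [0, 2.73], [-2.66, 2.66]. Speed limits (rad/s): [2.39, 2.39, 2.79, 3.14, 3.14, 3.14].

### API

Orientations are given as a rotation vector (axis times angle).
In Python, from plant import robot gives the robot as it stands.
- The arm moves only by the tool arm_command, never from a script. Its argument "increments" is text: rows parted by semicolons, each of 5 numbers parted by spaces: the closure, from 0 (fully open) to 1 (shut), then the shift along the tool's x, y, z in mm, then the turn about the tool's z in rad. A call has 1 to 5 rows; each row is the pose to reach, as a shift and turn from the pose commanded when the call began, along the tool's axes at that moment; what a row does not reach only later rows make up. A row lasts 1/10 s, in which the tool goes at most 50 mm and 8.59 degrees, less where a joint would pass 70% of its speed; a pose out of reach is approached as far as the arm can. A call with a gripper value outside its range is refused whole. The fingers move at their own pace and stop on an object; "grip_force" is the grip in N (left out, the last holds). Time passes only in rows, so rows that repeat a pose let the fingers close. It gives the time, the measured TCP pose, the force, the opening and the grip force at its end, in the units of the state.
- robot.read_state(): the state, without advancing time (a new reading comes with each control period).
- robot.read_camera(name): name is "scene" or "top"; returns the picture (400x640x3 uint8, blue, green, red); there is no depth.
- robot.camera_model(name): a dict with "fx", "fy", "cx", "cy" (pixels), "D" ([k1, k2, p1, p2, k3] as OpenCV has them; the pictures are not rectified), "eye" and "rotation" of the camera in the world. Camera axes: x right, y down, z forward; pixel columns grow to the right and rows downward; lengths in m; the calibration is good to about 2 mm. A picture is of the moment at which its call begins. camera_model takes no time and is no camera call.
- robot.close_job(): hands the job in; it is judged then, once.
The state is a dict: "t": time; "q": joint angles; "dq": joint speeds; "joint_torque": joint torques, N m; "tool_pos": TCP position; "orientation": TCP orientation; "force": force on the tool from outside, world axes, zero at the start; "wrist_torque": the same for the moment, N m; "opening": finger opening in m; "gripper_force": force on a finger pad.
Only numpy, scipy, OpenCV 4.12 (cv2) and the standard library are available. Lean on these libraries where they do the work, as an engineer would, in place of code of your own. Each camera call takes 0.05 s, during which the arm holds its last target. There are 200 camera calls.

## Working session

There is one attempt and no reset: what is moved stays moved. The work goes in short steps, Python scripts to look and compute and a tool call to move; the robot and the scene stay as the last step left them, time stands still between calls to the robot, and variables do not carry over. Pictures are saved under pics/ and viewed, at most 12 in all, crops included, and the job is handed in when it is done.

Besides the shell and the picture viewer there is one more tool, called after "Request:" by a JSON object that holds its "op" and its "data", one argument or row to a line. arm_command: Moves the arm, as the interface text tells. Its arguments: {"type":"object","properties":{"increments":{"type":"string"},"grip_force":{"type":"number"}},"required":["increments"]}

```bash
mkdir -p pics; ls; python3 - <<'E'
from plant import robot
import cv2
s=robot.read_state();print(s)
for n in("scene","top"):
    cv2.imwrite(f"pics/{n}0.png",robot.read_camera(n));print(robot.camera_model(n))
E
```

```text
pics
{'t': 0.0, 'q': array([ 1.20657860e+00,  1.31146277e-01,  1.48923981e+00,  2.04028793e-05,
        1.52299906e+00, -8.54021649e-02]), 'dq': array([ 2.46483854e-04, -1.65921704e-03,  4.29146521e-04,  3.53481046e-05,
       -1.23514150e-03, -8.53001471e-04]), 'joint_torque': array([ 6.92484136e-04, -5.59856272e+01, -4.91749048e+01,  7.67379999e-02,
        3.57240485e-02, -1.36912890e-04]), 'tool_pos': array([0.16492182, 0.57636145, 0.24261797]), 'orientation': array([-4.36488332e-01, -3.11069760e+00,  2.73729037e-03]), 'force': array([-0.60387754, -0.15530666,  0.3666209 ]), 'wrist_torque': array([ 0.00243183,  0.00068728, -0.05308531]), 'gripper_force': 0.0, 'opening': 0.0928228228272733}
{'fx': 453.3613361701293, 'fy': 453.3613361701293, 'cx': 318.11569797541233, 'cy': 201.47309701289143, 'D': array([-0.07986449,  0.        ,  0.        ,  0.        ,  0.        ]), 'eye': array([1.11885115, 0.06586672, 0.89669968]), 'rotation': array([-1.64724375, -2.07647631,  0.68572693])}
{'fx': 462.12193650326617, 'fy': 462.12193650326617, 'cx': 322.39434473575164, 'cy': 201.33813583771513, 'D': array([-0.12221726,  0.        ,  0.        ,  0.        ,  0.        ]), 'eye': array([ 0.40240716, -0.04632572,  0.96216602]), 'rotation': array([-2.12567475,  2.1828082 , -0.19630745])}
```

View pics/top0.png

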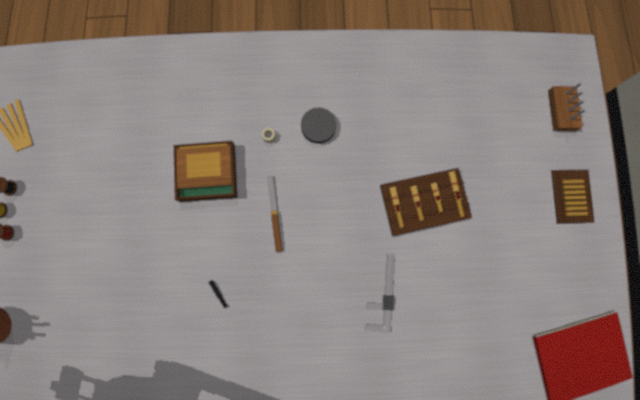

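View pics/scene0.png

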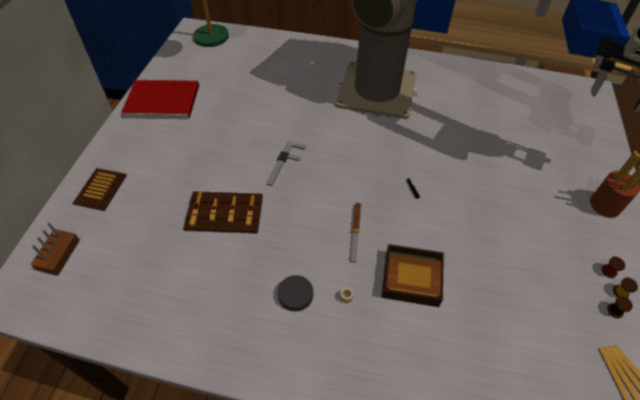

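The top view shows the case at (205,170) with its green well toward the robot, the blade at (275,215) with its tip up, and the rack at (425,202). The scene view shows the same layout. I'll measure next.

```bash
cat > h.py <<'E'
import cv2, numpy as np
from scipy.spatial.transform import Rotation as R
from plant import robot
def ray(cam,uv):
    m=robot.camera_model(cam);K=np.array([[m['fx'],0,m['cx']],[0,m['fy'],m['cy']],[0,0,1]])
    p=cv2.undistortPoints(np.float64(uv).reshape(-1,1,2),K,m['D']).reshape(-1,2)
    return m['eye'],np.c_[p,np.ones(len(p))]@R.from_rotvec(m['rotation']).as_matrix().T
def onplane(cam,uv,z):
    e,d=ray(cam,uv);return e+d*((z-e[2])/d[:,2])[:,None]
def proj(cam,P):
    m=robot.camera_model(cam);K=np.array([[m['fx'],0,m['cx']],[0,m['fy'],m['cy']],[0,0,1]])
    Rm=R.from_rotvec(m['rotation']).as_matrix().T
    return cv2.projectPoints(np.float64(P).reshape(-1,1,3),cv2.Rodrigues(Rm)[0],-Rm@m['eye'],K,m['D'])[0].reshape(-1,2)
def state():
    s=robot.read_state();M=R.from_rotvec(s['orientation']).as_matrix()
    print('t',round(s['t'],2),'p',s['tool_pos'].round(4),'x',M[:,0].round(3),'y',M[:,1].round(3),'z',M[:,2].round(3),'F',s['force'].round(1),'op',round(s['opening'],4),'g',round(s['gripper_force'],1),'q',s['q'].round(2))
    return s,M
E
python3 - <<'E'
from h import *
t=cv2.imread('pics/top0.png');s=cv2.imread('pics/scene0.png')
f=lambda im,x,y,w,h,k:cv2.resize(im[y:y+h,x:x+w],None,fx=k,fy=k,interpolation=cv2.INTER_CUBIC)
a=f(t,165,130,133,130,3);a=cv2.copyMakeBorder(a,0,0,0,1,0)
b=f(t,370,160,110,80,4);c=f(s,340,195,115,115,3);g=f(s,575,20,65,90,3)
W=np.zeros((600,800,3),np.uint8)
def put(i,y,x): h,w=i.shape[:2];h=min(h,600-y);w=min(w,800-x);W[y:y+h,x:x+w]=i[:h,:w]
put(a,0,0);put(b,0,400);put(c,325,400);put(g,390,0)
cv2.imwrite('pics/crop1.png',W)
E
```

```text
(no output)
```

View pics/crop1.png

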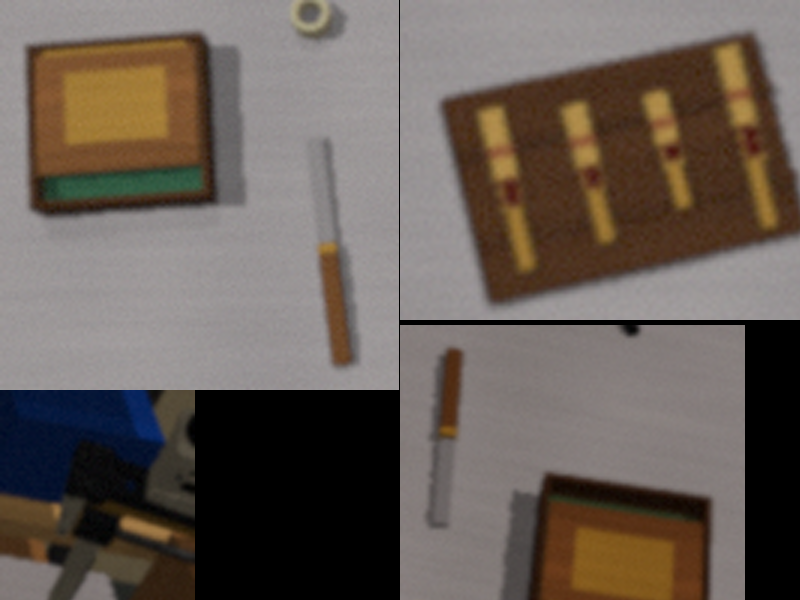

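```bash
python3 - <<'E'
from h import *
def comps(im,roi,lo,hi,mn):
    x,y,w,h=roi;sub=cv2.resize(im[y:y+h,x:x+w],None,fx=4,fy=4,interpolation=cv2.INTER_CUBIC)
    m=cv2.inRange(cv2.cvtColor(sub,cv2.COLOR_BGR2HSV),lo,hi)
    cs=[c for c in cv2.findContours(m,cv2.RETR_EXTERNAL,cv2.CHAIN_APPROX_NONE)[0] if cv2.contourArea(c)>mn]
    return [ (c.reshape(-1,2)+.5)/4-.5+[x,y] for c in cs]
def rect(cam,c,z):
    P=onplane(cam,c,z)[:,:2]*1000
    (cx,cy),(w,h),a=cv2.minAreaRect(P.astype(np.float32))
    return round(cx,1),round(cy,1),round(w,1),round(h,1),round(a,1)
im={n:cv2.imread(f'pics/{n}0.png') for n in('top','scene')}
def px(n,u,v):print(n,u,v,cv2.cvtColor(im[n],cv2.COLOR_BGR2HSV)[v,u])
px('top',203,165);px('top',185,165);px('top',205,191);px('top',276,228);px('top',273,195);px('top',280,260);px('top',415,192);px('top',440,220);px('top',176,170);px('scene',415,275)
for n,r in(('top',(168,135,75,72)),('scene',(375,238,75,72))):
    print(n,'inlay',[rect(n,c,.036) for c in comps(im[n],r,(18,120,100),(30,255,255),300)])
    print(n,'lid+inlay',[rect(n,c,.036) for c in comps(im[n],r,(5,100,85),(30,255,255),300)])
    print(n,'green',[rect(n,c,.016) for c in comps(im[n],r,(60,80,40),(90,255,255),100)])
    print(n,'case all',[rect(n,c,.036) for c in comps(im[n],r,(0,90,0),(90,255,255),300)])
for n,r in(('top',(262,170,25,90)),('scene',(345,198,20,68))):
    cs=comps(im[n],r,(3,90,40),(30,255,255),300);print(n,'handle',[rect(n,c,.010) for c in cs])
r=(375,162,100,78)
print('rack',[rect('top',c,.012) for c in comps(im['top'],r,(0,90,0),(30,255,255),3000)])
for c in comps(im['top'],r,(15,90,100),(35,255,255),60):print('reedpart',rect('top',c,.02))
E
```

```text
top 203 165 [ 18 164 162]
top 185 165 [ 14 163 128]
top 205 191 [ 73 125  88]
top 276 228 [ 14 174 110]
top 273 195 [165   4 136]
top 280 260 [  0   6 158]
top 415 192 [ 19 149 173]
top 440 220 [ 11 162  77]
top 176 170 [ 13 150  95]
scene 415 275 [ 18 200 129]
top inlay [(627.9, 169.2, 51.2, 71.1, 3.0), (668.2, 170.6, 6.0, 98.5, 2.9)]
top lid+inlay [(627.9, 168.5, 90.5, 115.5, 2.8)]
top green [(576.8, 167.5, 14.4, 108.2, 2.7)]
top case all [(615.2, 165.6, 116.9, 124.6, 2.9)]
scene inlay [(629.4, 170.8, 46.6, 67.0, 2.8)]
scene lid+inlay [(629.9, 170.6, 84.4, 110.4, 2.9)]
scene green []
scene case all [(627.8, 169.1, 129.9, 124.2, 2.6)]
top handle [(490.7, 21.8, 84.3, 13.2, 5.9)]
scene handle [(491.4, 22.7, 86.4, 14.8, 7.3)]
rack [(544.4, -294.1, 108.5, 173.7, 11.0)]
reedpart (507.6, -233.6, 36.6, 11.2, 12.4)
reedpart (518.3, -276.6, 30.8, 11.1, 10.5)
reedpart (534.7, -318.2, 29.9, 12.6, 6.2)
reedpart (543.2, -227.2, 14.4, 15.9, 11.1)
reedpart (528.1, -363.5, 40.3, 12.7, 6.5)
reedpart (548.6, -271.0, 12.8, 16.0, 12.5)
reedpart (558.3, -314.4, 11.1, 16.1, 18.3)
reedpart (565.6, -222.9, 22.8, 16.0, 10.1)
reedpart (568.3, -267.1, 19.9, 15.9, 9.5)
reedpart (569.9, -356.4, 16.2, 16.5, 8.0)
reedpart (575.5, -310.5, 16.3, 15.5, 11.5)
reedpart (594.7, -352.1, 26.4, 16.3, 10.9)
```

```bash
python3 - <<'E'
from h import *
a=np.radians(2.85);C=np.array([621,169.3])
for n in('top','scene'):
    im=cv2.cvtColor(cv2.imread(f'pics/{n}0.png'),cv2.COLOR_BGR2HSV).astype(np.float32)
    for axis,offs,rng in(('x',[-46,46],range(-74,72,3)),('y',[-10,30],range(-76,78,3))):
        P=[]
        for s in rng:
            for o in np.linspace(*( (-47,-41) if False else (offs[0],offs[1])),9):
                X,Y=(s,o) if axis=='x' else (o,s)
                P.append([(C[0]+X*np.cos(a)-Y*np.sin(a))/1e3,(C[1]+X*np.sin(a)+Y*np.cos(a))/1e3,.036])
        uv=proj(n,P).astype(np.float32).reshape(-1,9,2)
        v=cv2.remap(im,uv[...,0].copy(),uv[...,1].copy(),cv2.INTER_LINEAR)
        v=np.median(v,1).round().astype(int)
        print(n,axis,' '.join(f'{s}:{q[0]}/{q[1]}/{q[2]}' for s,q in zip(rng,v)))
E
```

```text
top x -74:41/8/144 -71:142/9/139 -68:93/12/106 -65:10/50/57 -62:11/148/51 -59:14/134/68 -56:44/79/75 -53:70/104/90 -50:72/112/89 -47:71/113/88 -44:73/116/82 -41:54/89/63 -38:17/130/86 -35:14/157/111 -32:14/161/118 -29:14/159/118 -26:14/156/116 -23:14/157/117 -20:15/162/126 -17:17/164/145 -14:19/166/157 -11:19/165/160 -8:19/166/160 -5:18/166/163 -2:19/166/160 1:18/166/161 4:19/166/161 7:18/166/161 10:19/165/163 13:18/166/162 16:19/165/161 19:19/168/158 22:19/169/158 25:19/164/161 28:19/167/159 31:17/164/149 34:15/161/132 37:14/159/125 40:13/157/124 43:15/160/127 46:18/165/137 49:18/162/118 52:13/99/91 55:6/27/123 58:30/10/151 61:82/9/157 64:84/8/156 67:106/8/156 70:97/7/156
top y -76:154/8/105 -73:115/7/104 -70:78/9/96 -67:38/34/66 -64:12/120/52 -61:13/152/67 -58:13/148/89 -55:13/157/118 -52:13/158/127 -49:14/160/128 -46:14/158/128 -43:13/160/127 -40:14/159/128 -37:16/161/138 -34:18/166/156 -31:19/168/164 -28:19/168/165 -25:19/167/164 -22:19/170/164 -19:19/169/163 -16:19/168/163 -13:19/168/163 -10:19/167/162 -7:19/167/162 -4:19/170/161 -1:19/165/162 2:19/167/162 5:19/168/162 8:19/167/
[... 1000 characters left out ...]
6/20/78 -73:7/20/79 -70:6/18/78 -67:8/20/74 -64:9/45/53 -61:10/149/38 -58:12/187/47 -55:13/191/73 -52:12/193/93 -49:12/193/98 -46:12/195/97 -43:12/190/97 -40:12/193/99 -37:13/194/101 -34:16/196/118 -31:18/198/132 -28:17/199/134 -25:18/199/133 -22:18/198/133 -19:18/199/131 -16:18/200/130 -13:18/198/131 -10:18/199/131 -7:18/200/130 -4:18/199/129 -1:18/198/130 2:18/199/130 5:18/199/129 8:18/199/128 11:18/198/129 14:18/198/129 17:18/200/129 20:18/199/129 23:18/198/129 26:18/198/129 29:18/198/129 32:18/199/128 35:16/199/120 38:13/194/102 41:12/195/96 44:12/192/96 47:12/191/96 50:12/190/96 53:12/194/95 56:12/193/80 59:11/172/52 62:7/60/82 65:3/21/126 68:5/18/134 71:5/18/134 74:4/17/134 77:5/17/133
```

```bash
python3 - <<'E'
from h import *
s,M=state()
def go(p,yaw):
    # target TCP mm, desired tool x dir yaw(deg) mod 180
    cur=np.degrees(np.arctan2(M[1,0],M[0,0]));d=(yaw-cur+90)%180-90
    print('shift tool',(M.T@(np.array(p)/1e3-s['tool_pos'])*1e3).round(1),'turn(world cw about tool z)',round(-np.radians(d),3),'q6',s['q'][5])
hc=np.array([491,22.2]);a=np.radians(6.5);u=np.array([np.cos(a),np.sin(a)])
tip=onplane('top',[[271.3,176.5]],.007)*1e3;print('tip',tip, np.degrees(np.arctan2(tip[0,1]-hc[1],tip[0,0]-hc[0])),np.hypot(*(tip[0,:2]-hc)))
g=hc-32*u;go([*g,90],6.5);go([*g,28.5],6.5)
E
```

```text
t 0.1 p [0.1649 0.5764 0.2427] x [-0.961  0.275  0.   ] y [ 0.275  0.961 -0.002] z [-0.001 -0.002 -1.   ] F [-1.1 -0.  -0.2] op 0.0928 g 0.0 q [ 1.21  0.13  1.49  0.    1.52 -0.09]
tip [[605.46327969  30.60223506   7.        ]] 4.198295886471768 114.77125053973108
shift tool [-436.5 -455.   153.4] turn(world cw about tool z) -0.392 q6 -0.08539691528070485
shift tool [-436.5 -454.9  214.9] turn(world cw about tool z) -0.392 q6 -0.08539691528070485
```

Request:
{"op": "arm_command", "data": {
  "increments": "0 -31 -32.5 0 0; 0 -62 -65 0 0; 0 -93 -97.5 0 0; 0 -124 -130 0 0; 0 -155 -162.5 0 0",
  "grip_force": 3
}}

```text
t: 0.6
tool_pos: [0.2696, 0.3762, 0.2431]
orientation: [-0.436, -3.111, 0.001]
force: [0.8, -0.5, 0.3]
opening: 0.093
gripper_force: 0.0
```

Request:
{"op": "arm_command", "data": {
  "increments": "0 -31 -32.5 0 0; 0 -62 -65 0 0; 0 -93 -97.5 0 0; 0 -124 -130 0 0; 0 -155 -162.5 0 0"
}}

```text
t: 1.1
tool_pos: [0.374, 0.1774, 0.2435]
orientation: [0.436, 3.111, 0.0]
force: [0.6, 0.0, -1.2]
opening: 0.0928
gripper_force: 0.0
```

Request:
{"op": "arm_command", "data": {
  "increments": "0.3 -31 -32.5 20 -0.1; 0.5 -62 -65 50 -0.2; 0.6 -93 -97.5 80 -0.3; 0.6 -126.5 -130 110 -0.375; 0.6 -126.5 -130 110 -0.375"
}}

```text
t: 1.6
tool_pos: [0.4585, 0.0162, 0.1301]
orientation: [0.15, -3.133, 0.001]
force: [-0.3, 0.0, -0.5]
opening: 0.0571
gripper_force: 0.0
```

```bash
cat >> h.py <<'E'
def go(p,yaw,s,M):
    cur=np.degrees(np.arctan2(M[1,0],M[0,0]));d=(yaw-cur+90)%180-90
    print('shift',(M.T@(np.array(p)/1e3-s['tool_pos'])*1e3).round(1),'turn',round(-np.radians(d),3))
E
python3 - <<'E'
from h import *
s,M=state()
hc=np.array([491,22.2]);a=np.radians(5.5);u=np.array([np.cos(a),np.sin(a)])
go([*(hc-32*u),28.5],5.5,s,M)
E
```

```text
t 1.6 p [0.4585 0.0162 0.1301] x [-0.995 -0.096  0.005] y [-0.096  0.995 -0.   ] z [-0.005 -0.001 -1.   ] F [-0.3  0.  -0.5] op 0.0571 g 0.0 q [-0.08 -0.17  2.   -0.    1.32 -1.74]
shift [ -1.4   2.9 101.6] turn -0.0
```

Request:
{"op": "arm_command", "data": {
  "increments": "0.6 -1.5 3 40 0; 0.65 -1.5 3 80 0; 0.7 -1.5 3 101.5 0; 0.75 -1.5 3 101.5 0; 1 -1.5 3 101.5 0"
}}

```text
t: 2.1
tool_pos: [0.4607, 0.0228, 0.0327]
orientation: [0.151, -3.137, -0.0]
force: [0.7, -1.1, 0.3]
opening: 0.0195
gripper_force: 0.1
```

Request:
{"op": "arm_command", "data": {
  "increments": "1 0 0 0 0; 1 0 0 0 0; 1 0 0 0 0; 1 0 0 -5 0; 1 0 0 -15 0"
}}

```text
t: 2.6
tool_pos: [0.4601, 0.0225, 0.0473]
orientation: [0.151, -3.137, -0.0]
force: [-0.2, 1.0, -0.6]
opening: 0.014
gripper_force: 3.0
```

```bash
python3 - <<'E'
from h import *
s,M=state()
cv2.imwrite('pics/s1.png',cv2.resize(robot.read_camera('scene')[140:300,300:460],None,fx=3,fy=3))
E
```

```text
t 2.6 p [0.4601 0.0225 0.0473] x [-0.995 -0.096  0.001] y [-0.096  0.995  0.   ] z [-0.001  0.    -1.   ] F [-0.2  1.  -0.6] op 0.014 g 3.0 q [-0.06 -0.05  2.05  0.    1.14 -1.73]
```

View pics/s1.png

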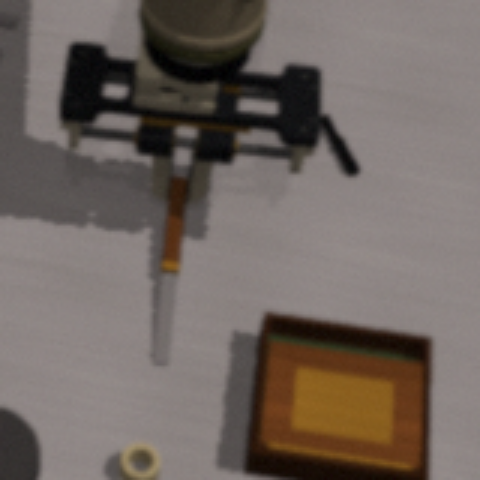

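The blade is held at its rear, with the tip near crop (161,362). The gripper body is long across y. I'll raise further to see whether the tip hangs down.

Request:
{"op": "arm_command", "data": {
  "increments": "1 0 0 -15 0; 1 0 0 -30 0; 1 0 0 -45 0; 1 0 0 -60 0; 1 0 0 -60 0"
}}

```text
t: 3.15
tool_pos: [0.4625, 0.0223, 0.1098]
orientation: [-0.151, 3.133, -0.001]
force: [1.2, 0.3, 0.1]
opening: 0.0141
gripper_force: 3.0
```

```bash
python3 - <<'E'
from h import *
s,M=state()
a=robot.read_camera('scene');b=robot.read_camera('top')
W=np.hstack([cv2.resize(a[180:300,320:440],None,fx=3,fy=3),cv2.resize(b[150:270,220:340],None,fx=3,fy=3)])
cv2.imwrite('pics/s2.png',W)
E
```

```text
t 3.15 p [0.4625 0.0223 0.1098] x [-0.995 -0.096 -0.004] y [-0.096  0.995 -0.001] z [ 0.005 -0.    -1.   ] F [1.2 0.3 0.1] op 0.0141 g 3.0 q [-0.06 -0.14  2.01 -0.    1.27 -1.73]
```

View pics/s2.png

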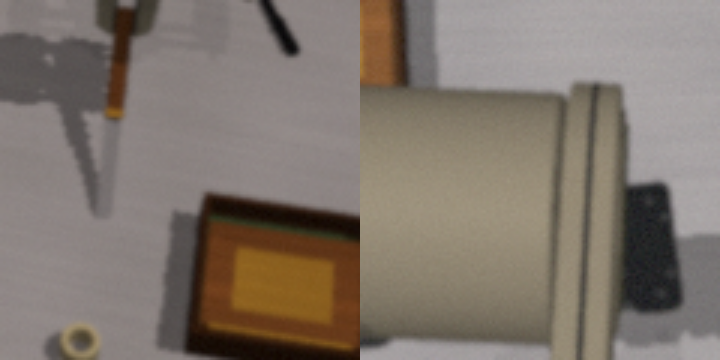

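The tip meets its shadow at scene (354,252), so it rests on the table while the handle pivots in the pads. I'll raise to about 40° and lock the grip.

Request:
{"op": "arm_command", "data": {
  "increments": "1 0 0 -6 0; 1 0 0 -11 0; 1 0 0 -11 0; 1 0 0 -11 0"
}}

```text
t: 3.65
tool_pos: [0.4607, 0.0224, 0.1181]
orientation: [0.151, -3.138, 0.0]
force: [-0.6, -0.6, 0.3]
opening: 0.0139
gripper_force: 3.0
```

Request:
{"op": "arm_command", "data": {
  "increments": "1 0 0 0 0; 1 0 0 0 0",
  "grip_force": 60
}}

```text
t: 3.85
tool_pos: [0.4606, 0.0224, 0.1179]
orientation: [0.151, -3.137, -0.0]
force: [0.3, -0.2, 0.2]
opening: 0.0127
gripper_force: 60.0
```

```bash
python3 - <<'E'
from h import *
s,M=state()
a=robot.read_camera('scene')
cv2.imwrite('pics/s3.png',cv2.resize(a[180:270,320:440],None,fx=5,fy=5,interpolation=cv2.INTER_CUBIC))
for uv in([354,252],[354,251],[354,250],[354,249]):print(uv,(onplane('scene',[uv],.002)*1e3).round(1))
E
```

```text
t 3.85 p [0.4606 0.0224 0.1179] x [-0.995 -0.096  0.   ] y [-0.096  0.995  0.   ] z [-0.  0. -1.] F [ 0.3 -0.2  0.2] op 0.0127 g 60.0 q [-0.06 -0.15  2.   -0.    1.29 -1.73]
[354, 252] [[583.1  34.5   2. ]]
[354, 251] [[580.5  34.    2. ]]
[354, 250] [[577.8  33.5   2. ]]
[354, 249] [[575.2  33.    2. ]]
```

View pics/s3.png

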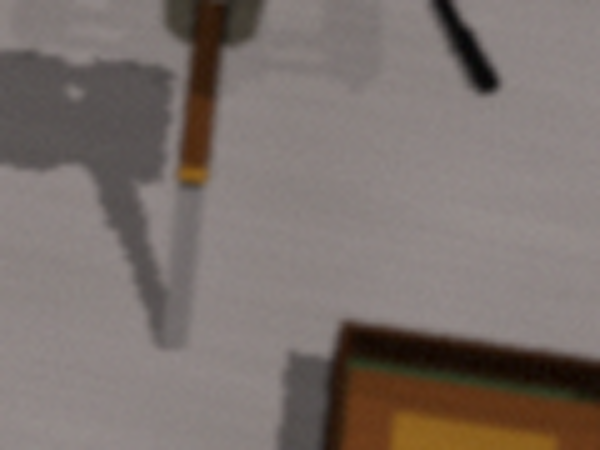

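The tip is at scene (354,249), giving a dip of about 40°. Next I'll compute the prying path.

```bash
cat >> h.py <<'E'
A=np.radians(2.85);CC=np.array([619.5,168.2])
def case(x,y,z):return np.array([CC[0]+x*np.cos(A)-y*np.sin(A),CC[1]+x*np.sin(A)+y*np.cos(A),z])
def tcp(xt,zt,y=0): # TCP in world mm for tip centre at case (xt,zt)
    return case(xt-115.8,y+.5,zt+117)
E
python3 - <<'E'
from h import *
s,M=state()
go(tcp(-75,62),2.85,s,M)
d=np.array([np.cos(np.radians(40)),-np.sin(np.radians(40))]);n=np.array([.643,.766])
P0=np.array([-29.5,21.2])
for f in(0,10,20,30,40,50,60,70,80,90,98):
    p=np.radians(f);H=np.array([50,33.5]);un=np.array([-np.sin(p),-np.cos(p)]);r=79 if f<=40 else 79-14*(f-40)/58
    ld=np.array([-np.cos(p),np.sin(p)])
    T=(H+85*ld+2.5*un+6*d) if f<=40 else H+r*ld+2.5*un
    P=T-1.25*n;print(f,'case',P.round(1),'shift from P0: x',round(-(P-P0)[0],1),'z',round(-(P-P0)[1],1))
E
```

```text
t 3.9 p [0.4606 0.0224 0.1179] x [-0.995 -0.096  0.   ] y [-0.096  0.995  0.   ] z [-0.  0. -1.] F [ 0.  -0.3 -0.7] op 0.0125 g 60.0 q [-0.06 -0.15  2.    0.    1.29 -1.73]
shift [ 18.4 139.2 -61.1] turn 0.046
0 case [-31.2  26.2] shift from P0: x 1.7 z -5.0
10 case [-30.4  41. ] shift from P0: x 0.9 z -19.8
20 case [-26.9  55.4] shift from P0: x -2.6 z -34.2
30 case [-21.1  69. ] shift from P0: x -8.4 z -47.8
40 case [-12.9  81.4] shift from P0: x -16.6 z -60.2
50 case [-1.9 89.6] shift from P0: x -27.6 z -68.4
60 case [ 9.9 95.5] shift from P0: x -39.4 z -74.3
70 case [22.3 99.1] shift from P0: x -51.8 z -77.9
80 case [ 34.7 100.4] shift from P0: x -64.2 z -79.2
90 case [46.7 99.5] shift from P0: x -76.2 z -78.3
98 case [55.8 97.3] shift from P0: x -85.3 z -76.1
```

Request:
{"op": "arm_command", "data": {
  "increments": "1 0 0 -40 0; 1 6 46 -61 0.02; 1 12 92 -61 0.04; 1 18.4 139 -61 0.046; 1 18.4 139 -61 0.046"
}}

```text
t: 4.4
tool_pos: [0.4276, 0.1637, 0.1794]
orientation: [-0.087, 3.14, 0.003]
force: [-0.8, -1.0, -0.2]
opening: 0.0126
gripper_force: 60.0
```

```bash
python3 - <<'E'
from h import *
robot.read_camera('scene');s,M=state();a=robot.read_camera('scene')
go(tcp(-75,62),2.85,s,M)
P0=(-29.5,21.2);back=22
go(tcp(P0[0]-back,P0[1]+back*.839),2.85,s,M);go(tcp(*P0),2.85,s,M)
W=cv2.resize(a[200:310,350:460],None,fx=5,fy=5,interpolation=cv2.INTER_CUBIC)
cv2.imwrite('pics/s4.png',W)
print(proj('scene',[case(-75,0,62)/1e3,case(-58,0,36)/1e3,case(-35,0,36)/1e3]).round(1))
E
```

```text
t 4.45 p [0.4282 0.1613 0.1791] x [-0.998 -0.055  0.   ] y [-0.055  0.998  0.   ] z [-0.  0. -1.] F [ 0.5  0.1 -0.2] op 0.0124 g 60.0 q [ 0.25 -0.23  1.95  0.    1.42 -1.38]
shift [-0.6 -2.1  0.1] turn 0.006
shift [-24.1  -2.3  22.4] turn 0.006
shift [-46.1  -2.4  40.9] turn 0.006
[[417.3 234.9]
 [414.7 247.6]
 [414.2 256.4]]
```

View pics/s4.png

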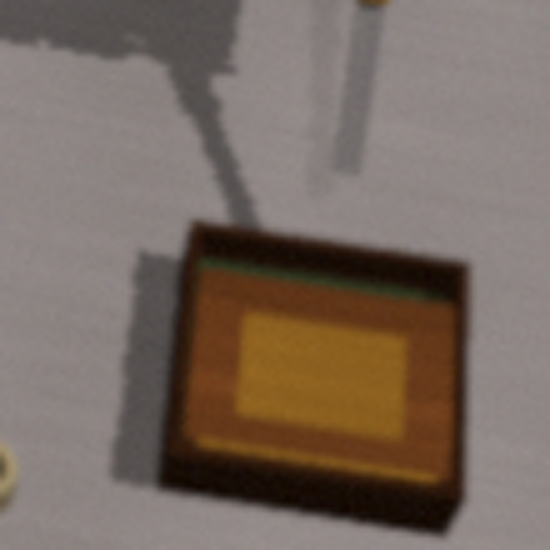

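The tip is at scene (419,234) against a predicted (417,235). The case edges match the prediction to within 1 px, so I'll insert.

Request:
{"op": "arm_command", "data": {
  "increments": "1 -12 -2 11 0; 1 -24 -2.3 22.4 0; 1 -24 -2.3 22.4 0; 1 -35 -2.3 31.6 0; 1 -46 -2.3 41 0"
}}

```text
t: 5.0
tool_pos: [0.4757, 0.1578, 0.1384]
orientation: [-0.076, 3.14, -0.0]
force: [0.1, -0.7, 0.3]
opening: 0.0123
gripper_force: 60.0
```

Request:
{"op": "arm_command", "data": {
  "increments": "1 0 0 0 0; 1 0 0 0 0; 1 0 0 -3 0; 1 1 0 -8 0; 1 1 0 -14 0"
}}

```text
t: 5.5
tool_pos: [0.4738, 0.159, 0.1529]
orientation: [-0.079, 3.14, 0.0]
force: [-0.7, -0.4, -0.8]
opening: 0.0129
gripper_force: 60.0
```

```bash
python3 - <<'E'
from h import *
s,M=state();a=robot.read_camera('scene')
go(tcp(-29.5,21.2),2.85,s,M)
cv2.imwrite('pics/s5.png',cv2.resize(a[200:310,350:460],None,fx=5,fy=5,interpolation=cv2.INTER_CUBIC))
E
```

```text
t 5.5 p [0.4738 0.159  0.1529] x [-0.999 -0.05  -0.   ] y [-0.05   0.999  0.   ] z [ 0.  0. -1.] F [-0.7 -0.4 -0.8] op 0.0129 g 60.0 q [ 0.22 -0.08  1.87  0.    1.35 -1.4 ]
shift [-0.7  2.5 14.7] turn 0.001
```

View pics/s5.png

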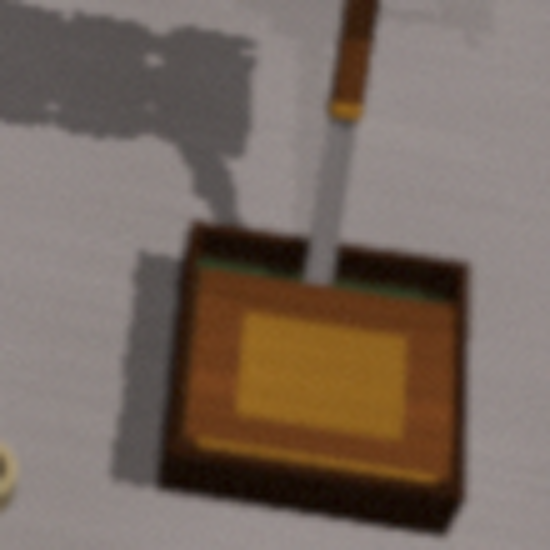

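```bash
python3 - <<'E'
from h import *
print(proj('scene',[case(-29.5,0,36)/1e3,case(-35,0,36)/1e3,case(-34.5,0,45)/1e3,case(-34.5,0,40)/1e3]).round(1))
a=cv2.imread('pics/s4.png').astype(int);b=cv2.imread('pics/s5.png').astype(int)
for x in(240,280,320,380,420):
    print(x,'H s4',a[245:320:5,x,2],'s5',b[245:320:5,x,2])
    
d=np.abs(a-b).sum(2)[255:480,180:460];ys,xs=np.where(d>60);print(len(ys),ys.min()+255,ys.max()+255,xs.min()+180,xs.max()+180)
E
```

```text
[[414.1 258.6]
 [414.2 256.4]
 [414.9 254.6]
 [414.5 255.7]]
240 H s4 [ 22  23  28  34  42  58  79  91  94  93  91  93  98 101 107] s5 [ 23  23  28  36  42  57  80  92  95  94  91  96 102 106 110]
280 H s4 [ 28  23  23  25  29  39  51  75  92  95  96  94  90  97 113] s5 [ 31  24  21  23  25  29  45  73  91  96  97  97  95  99 114]
320 H s4 [56 35 24 19 23 30 37 51 72 89 95 94 93 93 97] s5 [113 112 113 112 113 114 112 111 101  95  96  99  98  95  98]
380 H s4 [128  88  48  30  26  23  23  30  37  49  71  90  96  97  94] s5 [131  91  52  31  21  23  24  29  40  51  74  90  97  98  96]
420 H s4 [142 130  92  53  32  24  22  23  30  38  48  67  85  94  96] s5 [146 133  95  54  33  26  24  24  29  35  48  69  86  96  98]
1066 255 286 302 340
```

```bash
python3 - <<'E'
from h import *
s,M=state()
a=robot.read_camera('scene')
c=a[200:310,350:460];h=cv2.cvtColor(c,cv2.COLOR_BGR2HSV)
m=cv2.inRange(h,(18,170,120),(30,255,255));m[40:]=0;ys,xs=np.where(m);print('band',xs.mean()+350,ys.mean()+200,ys.min()+200,ys.max()+200,len(xs))
# tool_pos -> pivot, tip distances
p=s['tool_pos']*1e3
for dip in(20,30,35,40,45,50):
    t=np.radians(dip);piv=p+[0,0,-22.5]
    f=np.array([np.cos(A)*np.cos(t),np.sin(A)*np.cos(t),-np.sin(t)])
    q=np.array([piv+f*73,piv+f*150.5]);print(dip,proj('scene',q/1e3).round(1).tolist(),'tip z',q[1,2].round(1),'x',q[1,0].round(1))
E
```

```text
t 5.55 p [0.4745 0.1592 0.1542] x [-0.999 -0.05  -0.002] y [-0.05   0.999  0.   ] z [ 0.002  0.    -1.   ] F [-1.7 -0.2  0.1] op 0.0126 g 60.0 q [ 0.22 -0.08  1.87 -0.    1.35 -1.4 ]
band 418.6666666666667 221.5 221 222 6
20 [[420.3, 222.7], [416.3, 258.4]] tip z 80.2 x 615.8
30 [[419.4, 223.7], [414.6, 259.6]] tip z 56.4 x 604.7
35 [[419.0, 223.8], [413.8, 259.3]] tip z 45.4 x 597.6
40 [[418.7, 223.6], [413.1, 258.5]] tip z 35.0 x 589.7
45 [[418.3, 223.2], [412.6, 257.3]] tip z 25.3 x 580.8
50 [[418.1, 222.6], [412.1, 255.6]] tip z 16.4 x 571.1
```

Request:
{"op": "arm_command", "data": {
  "increments": "1 0 0 -4 0; 1 0 0 -8 0; 1 0 0 -12 0; 1 0 0 -12 0"
}}

```text
t: 6.0
tool_pos: [0.4747, 0.1591, 0.165]
orientation: [-0.079, 3.139, 0.0]
force: [-0.2, -0.4, 0.0]
opening: 0.0126
gripper_force: 60.0
```

```bash
cat > chk.py <<'E'
from h import *
s,M=state()
a=robot.read_camera('scene')[200:310,350:460]
w=cv2.resize(a,None,fx=5,fy=5,interpolation=cv2.INTER_CUBIC);b0=cv2.imread('pics/s4.png')
d=np.abs(w.astype(int)-b0).sum(2)
for x in(240,280,300,310,320,330,340,380,420):
    print(x,'was',b0[245:320:5,x,2],'now',w[245:320:5,x,2])
h=cv2.cvtColor(a,cv2.COLOR_BGR2HSV);m=cv2.inRange(h,(18,150,110),(30,255,255));m[42:]=0;ys,xs=np.where(m);print('band',xs.mean()+350,ys.mean()+200,len(xs))
p=s['tool_pos']*1e3
for dip in(30,40,45,50,60):
    t=np.radians(dip);piv=p+[0,0,-22.5]
    f=np.array([np.cos(A)*np.cos(t),np.sin(A)*np.cos(t),-np.sin(t)])
    q=np.array([piv+f*71.5,piv+f*150.5]);print(dip,proj('scene',q/1e3).round(1).tolist(),'tip',q[1].round(1))
E
python3 chk.py
```

```text
t 6.0 p [0.4747 0.1591 0.165 ] x [-0.999 -0.05  -0.001] y [-0.05   0.999  0.   ] z [ 0.001  0.    -1.   ] F [-0.2 -0.4  0. ] op 0.0126 g 60.0 q [ 0.22 -0.09  1.86  0.    1.37 -1.4 ]
240 was [ 22  23  28  34  42  58  79  91  94  93  91  93  98 101 107] now [ 21  21  25  31  37  54  79  92  98  95  92  96 102 105 108]
280 was [ 28  23  23  25  29  39  51  75  92  95  96  94  90  97 113] now [ 24  23  21  24  32  40  53  76  93  97  97  94  93 101 114]
300 was [ 41  27  20  22  28  35  44  62  82  92  96  96  92  94 102] now [ 33  23  20  21  25  32  37  43  60  83  96  96  96  96 104]
310 was [ 46  30  24  22  25  31  37  52  77  90  96  97  95  96 100] now [ 55  48  50  60  69  74  68  53  52  70  89  98  98  96 101]
320 was [56 35 24 19 23 30 37 51 72 89 95 94 93 93 97] now [107 109 110 112 114 113 103  75  68  84  97  97  95  95  97]
330 was [65 40 27 22 24 28 36 46 63 83 94 97 96 95 96] now [117 115 115 115 113 111 103  82  75  86  95  99  97  95  99]
340 was [77 42 29 23 22 26 32 40 57 79 93 97 97 93 94] now [102  90  84  77  70  70  64  58  61  80  95  99  98  95  96]
380 was [128  88  48  30  26  23  23  30  37  49  71  90  96  97  94] now [133  90  49  31  26  24  25  32  42  53  72  90  97  98  97]
420 was [142 130  92  53  32  24  22  23  30  38  48  67  85  94  96] now [145 131  93  54  34  24  20  23  30  36  46  66  86  95  98]
band 420.0 218.75 4
30 [[420.4, 220.2], [415.4, 257.1]] tip [604.9 165.6  67.3]
40 [[419.7, 220.2], [414.0, 256.1]] tip [589.8 164.8  45.8]
45 [[419.4, 219.8], [413.4, 254.9]] tip [581.  164.4  36.1]
50 [[419.1, 219.2], [412.9, 253.2]] tip [571.3 163.9  27.2]
60 [[418.7, 217.3], [412.3, 248.5]] tip [549.8 162.8  12.2]
```

```bash
python3 - <<'E'
from h import *
a=robot.read_camera('top');cv2.imwrite('pics/top_t6.png',a);b=cv2.imread('pics/top0.png')
h=cv2.cvtColor(a,cv2.COLOR_BGR2HSV)
d=np.abs(a.astype(int)-b).sum(2)
for y in range(150,232,2):
    r=''
    for x in range(168,245):
        H,S,V=h[y,x]
        r+= '.' if d[y,x]<45 else ('s' if S<40 and V>100 else ('#' if V<60 else ('b' if S<90 else 'o')))
    print(y,r)
print(proj('top',[[.5898,.1648,.0458],[.581,.1644,.0361],[.604,.1656,.067]]).round(1))
E
```

```text
150 ssssss............o................o....................oo.......o....s...s..
152 sssss.................o................o..o....o........o...................s
154 ssssss................o.....o..o....o..ooo.o.o.oo..o....oo...........s.......
156 s.s.s......o...........o..oo..oo.o..o.o.......ooo.......o....................
158 sssss.......o.....o.....o.o.o.o..o.o...o.........o.o...o..............s......
160 sssss...........o....o..o.......o....o.o........o..o........................s
162 ..ssss...................oo.......oo...o...o.....o............o.......s.....s
164 s.sss.......o.........ooooo.....o....ooo.oo.....oo.o.........................
166 bs.sss.............o....o..o.o.......o............o.........................s
168 bs...s..............o...ooo.o...o.....o..o.o.o..o..........o.................
170 #bs.ss.................oo.o....oo.o..o...o.o.o...o....................s.s....
172 ##bs................ooo.o...o.oo.o....o.....oo..o.....................s..s...
174 ###bs....................o..oo......oooo...o.oo.o........................s...
176 ###bs..........o........o...oo
[... 1607 characters left out ...]
16 ###########bbbbbbbbb#bsssbbbbbbbb######bbssssssbb###################bssss.ss.
218 ###########bbbbbbbbb##bsssbbbbbbbb###bs.........sb##################bbsss...s
220 bb########bbbbbbbbbb##bbsssbbbbbbb###bs.s.......sb##################bbsssss.s
222 bbbbb####bbbbbbbbbbb##bbssbbbbbbbb###bs.ss......sb##################bbsssss..
224 bbbbbbbbbbbbbbbbbbbb##bbssbbbbbbbb####s.ss......sb###################bssssss.
226 bbbbbbbbbbbbbbbbbbbb##bbsssbbbbbbb###bs.s.......sb###################bsssssss
228 bbbbbbbbbbbbbbbbbbbb##bbssbbbbbbbb###bs.ss......sb###################bsssssss
230 bbbbbbbbbbbbbbbbbbb###bssssbbbbbbb####s.s........s###################bsssssss
[[203.7 181.8]
 [204.9 186.9]
 [200.9 172.7]]
```

```bash
python3 - <<'E'
from h import *
s,M=state()
q=(-24.5,19.2)
for b in(26,0):go(tcp(q[0]-b,q[1]+b*.839),2.85,s,M)
from h import ray
(e1,d1),(e2,d2)=ray('top',[[204.5,182.8]]),ray('scene',[[414,255.2]])
L=np.linalg.lstsq(np.c_[d1[0],-d2[0]],e2-e1,rcond=None)[0];print('tip tri',e1+d1[0]*L[0],e2+d2[0]*L[1])
E
```

```text
t 6.1 p [0.4743 0.159  0.1643] x [-0.999 -0.05  -0.   ] y [-0.05   0.999  0.   ] z [ 0.  0. -1.] F [-0.3  0.6 -0.7] op 0.0123 g 60.0 q [ 0.22 -0.09  1.86  0.    1.37 -1.4 ]
shift [20.8  2.5  6.3] turn 0.0
shift [-5.2  2.5 28.1] turn 0.0
tip tri [0.587738   0.16313225 0.0453996 ] [0.58753729 0.16460751 0.04569609]
```

Request:
{"op": "arm_command", "data": {
  "increments": "1 21 0 0 0; 1 21 2.5 4.5 0; 1 21 2.5 4.5 0; 1 8 2.5 15.5 0; 1 -5 2.5 26.5 0"
}}

```text
t: 6.6
tool_pos: [0.4802, 0.1619, 0.1378]
orientation: [-0.079, 3.139, 0.0]
force: [-1.1, -0.9, -0.8]
opening: 0.0124
gripper_force: 60.0
```

Request:
{"op": "arm_command", "data": {
  "increments": "1 0 0 0 0; 1 0 0 0 0; 1 0 0 -3 0; 1 0 0 -6 0; 1 0 0 -9 0"
}}

```text
t: 7.1
tool_pos: [0.479, 0.1618, 0.1475]
orientation: [-0.079, 3.14, 0.0]
force: [0.1, 0.0, -2.2]
opening: 0.0123
gripper_force: 60.0
```

Request:
{"op": "arm_command", "data": {
  "increments": "1 0 0 -2 0; 1 0 0 -4 0; 1 0 0 -6 0; 1 0 0 -6 0"
}}

```text
t: 7.5
tool_pos: [0.479, 0.1618, 0.153]
orientation: [-0.079, 3.14, 0.0]
force: [-0.7, 0.2, -0.8]
opening: 0.0127
gripper_force: 60.0
```

```bash
python3 chk.py
```

```text
t 7.5 p [0.479  0.1618 0.153 ] x [-0.999 -0.05  -0.   ] y [-0.05   0.999  0.   ] z [ 0.  0. -1.] F [-0.7  0.2 -0.8] op 0.0127 g 60.0 q [ 0.22 -0.06  1.86  0.    1.35 -1.4 ]
240 was [ 22  23  28  34  42  58  79  91  94  93  91  93  98 101 107] now [ 25  23  26  37  56  79  92  97  97  96  94  99 104 109 113]
280 was [ 28  23  23  25  29  39  51  75  92  95  96  94  90  97 113] now [ 30  21  24  25  26  42  71  89  96  99  98  96  98 105 123]
300 was [ 41  27  20  22  28  35  44  62  82  92  96  96  92  94 102] now [ 30  22  21  23  26  35  56  81  94  99  99  95  95 100 112]
310 was [ 46  30  24  22  25  31  37  52  77  90  96  97  95  96 100] now [ 37  32  36  40  49  59  71  86  93  97  99  97  95  99 109]
320 was [56 35 24 19 23 30 37 51 72 89 95 94 93 93 97] now [ 99 101 103 104 105 107 106 101  95  98 100  98  98  97 106]
330 was [65 40 27 22 24 28 36 46 63 83 94 97 96 95 96] now [111 111 111 112 112 111 111 104  96  96  98  97  96  99 102]
340 was [77 42 29 23 22 26 32 40 57 79 93 97 97 93 94] now [104 100  95  85  80  76  74  77  85  95  98  99  97  97 100]
380 was [128  88  48  30  26  23  23  30  37  49  71  90  96  97  94] now [130  91  52  29  22  24  25  32  49  72  89  97  99  96  95]
420 was [142 130  92  53  32  24  22  23  30  38  48  67  85  94  96] now [147 132  96  56  33  24  22  23  31  45  68  88  96  98  99]
band 418.8 223.6 5
30 [[420.4, 225.2], [415.5, 261.9]] tip [609.2 168.2  55.2]
40 [[419.7, 225.2], [414.0, 260.8]] tip [594.2 167.5  33.7]
45 [[419.3, 224.8], [413.4, 259.5]] tip [585.3 167.   24. ]
50 [[419.1, 224.1], [413.0, 257.8]] tip [575.7 166.6  15.2]
60 [[418.7, 222.2], [412.3, 253.0]] tip [5.542e+02 1.655e+02 1.000e-01]
```

The lid edge has risen about 1 px, so the blade has caught it. I'll follow the arc.

Request:
{"op": "arm_command", "data": {
  "increments": "1 -0.3 0 -5 0; 1 -0.6 0 -10 0; 1 -2 0 -17 0; 1 -4 0 -24 0; 1 -4 0 -24 0"
}}

```text
t: 8.05
tool_pos: [0.484, 0.1621, 0.1783]
orientation: [-0.079, 3.138, 0.001]
force: [-0.5, -0.0, -0.6]
opening: 0.0129
gripper_force: 60.0
```

Request:
{"op": "arm_command", "data": {
  "increments": "1 -3 0 -7 0; 1 -6 0 -13.5 0; 1 -10 0 -20 0; 1 -14 0 -26 0; 1 -14 0 -26 0"
}}

```text
t: 8.55
tool_pos: [0.4982, 0.1628, 0.204]
orientation: [-0.079, 3.138, 0.001]
force: [-0.9, -0.2, -1.3]
opening: 0.0121
gripper_force: 60.0
```

```bash
python3 - <<'E'
from h import *
s,M=state();a=robot.read_camera('scene');b=robot.read_camera('top')
W=np.hstack([cv2.resize(a[200:310,350:460],None,fx=3.6,fy=3.6),cv2.resize(b[120:230,160:270],None,fx=3.6,fy=3.6)])
cv2.imwrite('pics/s6.png',W)
E
```

```text
t 8.55 p [0.4982 0.1628 0.204 ] x [-0.999 -0.05  -0.002] y [-0.05   0.999  0.   ] z [ 0.002  0.    -1.   ] F [-0.9 -0.2 -1.3] op 0.0121 g 60.0 q [ 0.22 -0.06  1.75 -0.    1.44 -1.4 ]
```

View pics/s6.png

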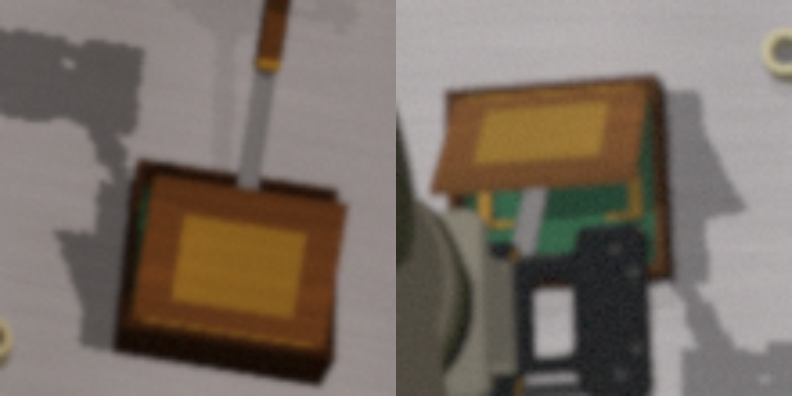

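The top view shows the lid lifted to about 40° with the blade under it. Next I'll push it over.

Request:
{"op": "arm_command", "data": {
  "increments": "1 -5.5 0 -4.5 0; 1 -11 0 -8.5 0; 1 -17 0 -11.5 0; 1 -23 0 -14 0; 1 -29 0 -16 0"
}}

```text
t: 9.15
tool_pos: [0.5267, 0.1641, 0.219]
orientation: [-0.079, 3.14, 0.0]
force: [-1.0, 0.2, -0.7]
opening: 0.0123
gripper_force: 60.0
```

Request:
{"op": "arm_command", "data": {
  "increments": "1 -7 0 -2 0; 1 -14 0 -3 0; 1 -21 0 -3 0; 1 -28 0 -2 0; 1 -28 0 -2 0"
}}

```text
t: 9.65
tool_pos: [0.5547, 0.1654, 0.2203]
orientation: [-0.079, 3.141, -0.0]
force: [-0.0, 0.6, -1.3]
opening: 0.0126
gripper_force: 60.0
```

```bash
cat > lid.py <<'E'
from h import *
s,M=state();b=robot.read_camera('top');a=robot.read_camera('scene')
h=cv2.cvtColor(b,cv2.COLOR_BGR2HSV)
def asc(h,x0,x1,y0,y1):
    for y in range(y0,y1,2):
        r=''
        for x in range(x0,x1):
            H,S,V=map(int,h[y,x])
            r+='G' if 60<H<90 and S>70 else ('s' if S<40 and V>90 else ('#' if V<60 else ('Y' if 17<=H<30 and S>120 and V>110 else ('o' if S>90 else 'b'))))
        print(y,r)
asc(h,165,250,120,206)
cv2.imwrite('pics/lid_top.png',b);cv2.imwrite('pics/lid_sc.png',a)
for f in(60,70,80,90,95,100):
    p=np.radians(f);x=50-85*np.cos(p);z=33.5+85*np.sin(p);print(f,proj('top',[case(x,0,z)/1e3]).round(1),proj('scene',[case(x,0,z)/1e3]).round(1))
E
python3 lid.py
```

```text
t 9.65 p [0.5547 0.1654 0.2203] x [-0.999 -0.05  -0.   ] y [-0.05   0.999 -0.   ] z [ 0. -0. -1.] F [-0.   0.6 -1.3] op 0.0126 g 60.0 q [ 0.2   0.09  1.58 -0.    1.48 -1.42]
120 sssssssssssssssssssssssssssssssssssssssssssssssssssssssssssssssssssssssssssssssssssss
122 sssssssssssssssssssssssssssssssssssssssssssssssssssssssssssssssssssssssssssssssssssss
124 sssssssssssssssssssssssssssssssssssssssssssssssssssssssssssssssssssssssssssssssssssss
126 sssssssssssssssssssssssssssssssssssssssssssssssssssssssssssssssssssssssssssssssssssss
128 sssssssssssssssssssssssssssssssssssssssssssssssssssssssssssssssssssssssssssssssssssss
130 ssssssssssssssssssssssssssssssssssssssssssssssssbbbbbbbbbssssssssssssssssssssssssssss
132 ssssssssssssssssssssbbbbbbbbbbbbboooooooooooooooooooooooobsssssssssssssssssssssssssss
134 bbssbbbbbbbbbooooooooooooooooooooooooooooooooooooooooooooobssssssssssssssssssssssssss
136 bbbbbbssbsssbbbooooooooooooobbbbbbooooooooooooooooooooooooobsssssssssssssssssssssssss
138 bbbbbbbssssssssboooooooooobsssssssbooooooooooooooooooooooooobssssssssssssssssssssssss
140 bbbbbbsssssbsssbbooooo
[... 2454 characters left out ...]
bbbbbbbbbooboooooooooo###bbssssssssssss
196 bbbbbssssb################oooooooooooooooooooooooooooooooooo###########bbssssssssssss
198 bbbbbsssssbooooooooooooooooooo#o###################bbbbbbbbbbbbbbssssssssssssssssssss
200 bbbbbbsssssssbb###########bbbbbbbbsssssssssssssssssssssssssssssssssssssssssssssssssss
202 bbbbbbsssssssssssssssssssssssssssssssssssssssssssssssssssssssssssssssssssssssssssssss
204 bbbbbbsssssssssssssssssssssssssssssssssssssssssssssssssssssssssssssssssssssssssssssss
60 [[194.8 156.5]] [[419.4 256.7]]
70 [[193.8 148.8]] [[419.7 261. ]]
80 [[193.1 141. ]] [[419.7 266.3]]
90 [[192.7 133.4]] [[419.5 272.6]]
95 [[192.7 129.7]] [[419.3 276. ]]
100 [[192.7 126.2]] [[419.  279.6]]
```

Request:
{"op": "arm_command", "data": {
  "increments": "1 -5 0 1 0; 1 -9 0 2 0; 1 -9 0 2 0"
}}

```text
t: 10.05
tool_pos: [0.5633, 0.1659, 0.2185]
orientation: [-0.079, 3.141, -0.0]
force: [-0.1, -0.5, -0.8]
opening: 0.0128
gripper_force: 60.0
```

```bash
python3 lid.py | sed -n '1p;4,12p'
```

```text
t 10.05 p [0.5633 0.1659 0.2185] x [-0.999 -0.05  -0.   ] y [-0.05   0.999 -0.   ] z [ 0. -0. -1.] F [-0.1 -0.5 -0.8] op 0.0128 g 60.0 q [ 0.2   0.11  1.56 -0.    1.48 -1.42]
124 sssssssssssssssssssssssssssssssssssssssssssssssssssssssssssssssssssssssssssssssssssss
126 ssssssssssssssssssssssssssssssbbbbbbbbbbbbooooooooooooooobsssssssssssssssssssssssssss
128 bsssssssssssbbbbooooooooooooooooooooooooooooooooooooooooobsssssssssssssssssssssssssss
130 bbbsbbbssssbbbbooooooooooooooooooooooooooooooooooooooooooobssssssssssssssssssssssssss
132 bbbbbbssssssssbboooooooooooobbbbbbooooooooooooooooooooooooobsssssssssssssssssssssssss
134 bbbbbbbsbssssssbbooooooooobsssssssbooooooooooooooooooooooooobssssssssssssssssssssssss
136 bbbbbbbbsssssssbbooooooooobsssssssboooooooooo#b###########bobssssssssssssssssssssssss
138 bbbbbbbbbssssssbboooooooobbssssssbooooooo###################bbsssssssssssssssssssssss
140 bbbbbbbbbbsssssbboooooooobsssssssoooooooo####################obssssssssssssssssssssss
```

Request:
{"op": "arm_command", "data": {
  "increments": "1 35 0 0 0; 1 74 0 0 0; 1 74 -46 0 0; 1 74 -93 20 0; 1 74 -140.5 40 0"
}}

```text
t: 10.65
tool_pos: [0.4963, 0.0234, 0.1804]
orientation: [-0.082, 3.137, -0.001]
force: [1.4, -0.8, -0.7]
opening: 0.0125
gripper_force: 60.0
```

Request:
{"op": "arm_command", "data": {
  "increments": "1 0 0 30 0; 1 0 0 50 0; 1 0 0 54 0; 1 0 0 54 0; 1 0 0 54 0"
}}

```text
t: 11.15
tool_pos: [0.4968, 0.0246, 0.1271]
orientation: [-0.08, 3.139, -0.0]
force: [0.4, 0.7, -0.2]
opening: 0.0127
gripper_force: 60.0
```

```bash
python3 - <<'E'
from h import *
s,M=state();go([496.5,22,119],2.85,s,M)
t=np.radians
for d in(40,32,24,16,8,3,0):print(d,'fwd back',round(151*(np.cos(t(d))-np.cos(t(40))),1),'down',round(151*(np.sin(t(40))-np.sin(t(d)))-6*(1-d/40)*0,1))
E
```

```text
t 11.15 p [0.4968 0.0246 0.1271] x [-0.999 -0.051 -0.002] y [-0.051  0.999 -0.   ] z [ 0.002 -0.    -1.   ] F [ 0.4  0.7 -0.2] op 0.0127 g 60.0 q [-0.05 -0.06  1.9  -0.    1.3  -1.68]
shift [ 0.4 -2.6  8.1] turn 0.001
40 fwd back 0.0 down 0.0
32 fwd back 12.4 down 17.0
24 fwd back 22.3 down 35.6
16 fwd back 29.5 down 55.4
8 fwd back 33.9 down 76.0
3 fwd back 35.1 down 89.2
0 fwd back 35.3 down 97.1
```

Request:
{"op": "arm_command", "data": {
  "increments": "1 0 0 6 0; 1 0 0 6 0; 1 0 0 6 0"
}}

```text
t: 11.45
tool_pos: [0.4961, 0.0245, 0.1199]
orientation: [-0.079, 3.14, -0.0]
force: [-0.1, -0.0, -1.2]
opening: 0.0127
gripper_force: 60.0
```

Request:
{"op": "arm_command", "data": {
  "increments": "1 0 0 0 0; 1 5 0 8 0; 1 12 0 18 0; 1 17 0 27 0; 1 22 0 37 0",
  "grip_force": 3
}}

```text
t: 11.95
tool_pos: [0.473, 0.0232, 0.0814]
orientation: [0.079, -3.14, -0.0]
force: [0.2, 0.4, -0.4]
opening: 0.014
gripper_force: 3.0
```

Request:
{"op": "arm_command", "data": {
  "increments": "1 4 0 10 0; 1 7.5 0 20 0; 1 10 0 30 0; 1 11.5 0 40 0; 1 11.5 0 40 0"
}}

```text
t: 12.45
tool_pos: [0.4611, 0.0227, 0.0408]
orientation: [0.079, -3.138, -0.0]
force: [-0.4, -0.5, -0.7]
opening: 0.0142
gripper_force: 3.0
```

```bash
python3 - <<'E'
from h import *
s,M=state()
E
```

```text
t 12.45 p [0.4611 0.0227 0.0408] x [-0.999 -0.05   0.003] y [-0.05   0.999  0.   ] z [-0.003  0.    -1.   ] F [-0.4 -0.5 -0.7] op 0.0142 g 3.0 q [-0.06 -0.04  2.05 -0.    1.13 -1.68]
```

Request:
{"op": "arm_command", "data": {
  "increments": "1 0 0 6 0; 1 0 0 11.5 0; 1 0 0 11.5 0; 0.7 0 0 11.5 0; 0.55 0 0 11.5 0"
}}

```text
t: 12.95
tool_pos: [0.4625, 0.0226, 0.0312]
orientation: [-0.079, 3.141, 0.0]
force: [-0.3, 0.7, -0.2]
opening: 0.0258
gripper_force: 0.0
```

Request:
{"op": "arm_command", "data": {
  "increments": "0.5 0 0 0 0; 0.45 0 0 0 0; 0.4 0 0 -30 0; 0.4 0 0 -75 0; 0.4 0 0 -120 0"
}}

```text
t: 13.45
tool_pos: [0.4614, 0.0227, 0.1519]
orientation: [0.079, -3.139, -0.0]
force: [1.0, -0.6, -0.1]
opening: 0.0554
gripper_force: 0.0
```

```bash
cat > sl.py <<'E'
from h import *
s,M=state()
# rack pose & slot reeds from top0
im=cv2.imread('pics/top0.png');hsv=cv2.cvtColor(im,cv2.COLOR_BGR2HSV)
x,y,w,h=375,162,100,78
sub=cv2.resize(im[y:y+h,x:x+w],None,fx=4,fy=4,interpolation=cv2.INTER_CUBIC)
m=cv2.inRange(cv2.cvtColor(sub,cv2.COLOR_BGR2HSV),(0,60,95),(40,255,255))
m=cv2.morphologyEx(m,cv2.MORPH_CLOSE,np.ones((23,9)))
for c in cv2.findContours(m,cv2.RETR_EXTERNAL,cv2.CHAIN_APPROX_NONE)[0]:
    if cv2.contourArea(c)<400:continue
    q=(c.reshape(-1,2)+.5)/4-.5+[x,y]
    P=(onplane('top',q,.018)[:,:2]*1e3).astype(np.float32)
    print(cv2.minAreaRect(P))
E
python3 sl.py; python3 - <<'E'
from h import *
a=robot.read_camera('scene')
W=cv2.resize(a[180:320,180:460],None,fx=2.8,fy=2.8,interpolation=cv2.INTER_CUBIC)
h=cv2.cvtColor(a,cv2.COLOR_BGR2HSV);m=cv2.inRange(h[190:270,340:378],(3,90,40),(30,255,255))
c=max(cv2.findContours(m,cv2.RETR_EXTERNAL,cv2.CHAIN_APPROX_NONE)[0],key=cv2.contourArea).reshape(-1,2)+[340,190]
print('handle',cv2.minAreaRect((onplane('scene',c,.01)[:,:2]*1e3).astype(np.float32)))
E
```

```text
t 13.45 p [0.4614 0.0227 0.1519] x [-0.999 -0.05   0.002] y [-0.05   0.999  0.   ] z [-0.002  0.    -1.   ] F [ 1.  -0.6 -0.1] op 0.0554 g 0.0 q [-0.06 -0.19  1.97  0.    1.36 -1.68]
((540.7794799804688, -272.787353515625), (77.13485717773438, 16.685718536376953), 10.629073143005371)
((537.25048828125, -228.67686462402344), (97.30511474609375, 16.616374969482422), 10.611748695373535)
((552.166259765625, -316.01727294921875), (65.53482818603516, 16.333545684814453), 11.529325485229492)
((559.267578125, -359.2098693847656), (103.46808624267578, 17.229019165039062), 10.041882514953613)
handle ((493.170654296875, 23.6519718170166), (83.9483642578125, 12.614604949951172), 2.76513934135437)
```

```bash
python3 - <<'E'
from h import *
s,M=state();go([544.5,-271.4,110],10.8,s,M)
E
```

```text
t 13.5 p [0.4661 0.0225 0.1609] x [-0.999 -0.05  -0.01 ] y [-0.05   0.999 -0.001] z [ 0.01  -0.001 -1.   ] F [5.  0.8 6.2] op 0.0559 g 0.0 q [-0.06 -0.19  1.96  0.    1.37 -1.68]
shift [ -63.  -297.4   51.8] turn -0.138
```

Request:
{"op": "arm_command", "data": {
  "increments": "0.4 -13 -45 0 0; 0.4 -26 -90 0 0; 0.4 -39 -135 0 0; 0.4 -52 -180 0 0; 0.4 -63 -222 0 0"
}}

```text
t: 14.0
tool_pos: [0.537, -0.1981, 0.151]
orientation: [-0.078, 3.14, -0.0]
force: [0.1, -0.2, 0.7]
opening: 0.0559
gripper_force: 0.0
```

Request:
{"op": "arm_command", "data": {
  "increments": "0.55 -5 -40 0 -0.05; 0.6 -5 -75 15 -0.1; 0.65 -5 -75 30 -0.138; 0.65 -5 -75 30 -0.138; 0.65 -5 -75 30 -0.138"
}}

```text
t: 14.5
tool_pos: [0.5449, -0.2701, 0.1207]
orientation: [0.293, -3.127, -0.002]
force: [0.7, 1.0, 0.8]
opening: 0.0327
gripper_force: 0.0
```

```bash
python3 - <<'E'
from h import *
s,M=state();go([544.5,-271.4,41],10.8,s,M)
# scene-based check of rack reeds
b=robot.read_camera('scene');cv2.imwrite('pics/rack_s.png',b)
im=cv2.imread('pics/scene0.png');x,y,w,h=180,185,90,55
sub=cv2.resize(im[y:y+h,x:x+w],None,fx=4,fy=4,interpolation=cv2.INTER_CUBIC)
m=cv2.inRange(cv2.cvtColor(sub,cv2.COLOR_BGR2HSV),(0,60,80),(40,255,255));m=cv2.morphologyEx(m,cv2.MORPH_CLOSE,np.ones((23,9)))
for c in cv2.findContours(m,cv2.RETR_EXTERNAL,cv2.CHAIN_APPROX_NONE)[0]:
    if cv2.contourArea(c)<400:continue
    q=(c.reshape(-1,2)+.5)/4-.5+[x,y]
    print(cv2.minAreaRect((onplane('scene',q,.018)[:,:2]*1e3).astype(np.float32)))
m=cv2.inRange(cv2.cvtColor(sub,cv2.COLOR_BGR2HSV),(0,90,0),(40,255,255))
c=max(cv2.findContours(m,cv2.RETR_EXTERNAL,cv2.CHAIN_APPROX_NONE)[0],key=cv2.contourArea);q=(c.reshape(-1,2)+.5)/4-.5+[x,y]
print('rack',cv2.minAreaRect((onplane('scene',q,.012)[:,:2]*1e3).astype(np.float32)))
E
```

```text
t 14.5 p [ 0.5449 -0.2701  0.1207] x [-0.983 -0.186  0.001] y [-0.186  0.983  0.001] z [-0.001  0.001 -1.   ] F [0.7 1.  0.8] op 0.0327 g 0.0 q [-0.54  0.24  1.59  0.    1.31 -2.3 ]
shift [ 0.6 -1.3 79.7] turn -0.001
((552.3543701171875, -315.25408935546875), (65.29613494873047, 14.605988502502441), 12.21452522277832)
((540.0283813476562, -272.4862060546875), (76.70499420166016, 14.161516189575195), 12.242910385131836)
((530.1866455078125, -225.48585510253906), (94.16998291015625, 22.25352668762207), 10.66790771484375)
((557.2808837890625, -363.8822021484375), (101.83246612548828, 39.65801239013672), 1.3010449409484863)
rack ((548.6273803710938, -291.6184387207031), (115.84051513671875, 175.17681884765625), 10.643834114074707)
```

Request:
{"op": "arm_command", "data": {
  "increments": "0.7 1.5 -1.3 40 0; 0.7 1.5 -1.3 70 0; 0.7 1.5 -1.3 79.7 0; 0.7 1.5 -1.3 79.7 0; 0.85 1.5 -1.3 79.7 0",
  "grip_force": 12
}}

```text
t: 15.05
tool_pos: [0.5452, -0.2724, 0.0434]
orientation: [-0.296, 3.126, -0.002]
force: [0.4, -1.0, -0.5]
opening: 0.0238
gripper_force: 0.0
```

Request:
{"op": "arm_command", "data": {
  "increments": "1 0 0 0 0; 1 0 0 0 0; 1 0 0 0 0; 1 0 0 -10 0; 1 0 0 -20 0"
}}

```text
t: 15.55
tool_pos: [0.544, -0.2722, 0.0623]
orientation: [0.295, -3.128, -0.0]
force: [0.1, -0.7, 0.8]
opening: 0.0113
gripper_force: 12.0
```

Request:
{"op": "arm_command", "data": {
  "increments": "1 0 0 -30 0; 1 0 0 -60 0; 1 0 0 -90 0; 1 0 0 -120 0; 1 0 0 -120 0"
}}

```text
t: 16.05
tool_pos: [0.5467, -0.2738, 0.1885]
orientation: [-0.294, 3.12, -0.009]
force: [0.8, -0.7, 0.6]
opening: 0.0117
gripper_force: 12.0
```

```bash
python3 - <<'E'
from h import *
s,M=state()
# target: reed +x -> which case y? list both yaw options
for yaw in(92.85,):
    t=case(-8,0,0); print('bed',t)
    cur=np.degrees(np.arctan2(M[1,0],M[0,0]));print('cur toolx yaw',cur,'q6',s['q'][5])
go([*case(-8,0,0)[:2],160],92.85,s,M)
E
```

```text
t 16.05 p [ 0.5467 -0.2738  0.1885] x [-0.982 -0.187 -0.007] y [-0.187  0.982 -0.007] z [ 0.008 -0.005 -1.   ] F [ 0.8 -0.7  0.6] op 0.0117 g 12.0 q [-0.55  0.18  1.53 -0.    1.42 -2.31]
bed [611.50989498 167.80222901   0.        ]
cur toolx yaw -169.21523865274412 q6 -2.3071357546164
shift [-146.1  421.9   26.7] turn -1.432
```

Request:
{"op": "arm_command", "data": {
  "increments": "1 -15 42 0 0.14; 1 -29 84 0 0.28; 1 -44 126 0 0.42; 1 -58 169 0 0.56; 1 -73 211 0 0.7"
}}

```text
t: 16.55
tool_pos: [0.5759, -0.0495, 0.1814]
orientation: [-0.804, -3.037, 0.0]
force: [0.3, -0.7, -0.3]
opening: 0.0115
gripper_force: 12.0
```

```bash
python3 - <<'E'
from h import *
s,M=state();go([*case(-8,0,0)[:2],175],92.85,s,M)
E
```

```text
t 16.55 p [ 0.5759 -0.0495  0.1814] x [-0.869  0.495  0.   ] y [ 0.495  0.869 -0.   ] z [-0.  0. -1.] F [ 0.3 -0.7 -0.3] op 0.0115 g 12.0 q [-0.17  0.11  1.63 -0.    1.41 -1.23]
shift [ 76.7 206.4   6.4] turn 1.003
```

Request:
{"op": "arm_command", "data": {
  "increments": "1 15 41 0 0.14; 1 30 82 0 0.28; 1 46 123 0 0.42; 1 61 164 0 0.56; 1 76.5 206 0 0.7"
}}

```text
t: 17.05
tool_pos: [0.6102, 0.1675, 0.1814]
orientation: [-1.797, -2.577, 0.0]
force: [0.9, 0.2, -0.5]
opening: 0.0117
gripper_force: 12.0
```

Request:
{"op": "arm_command", "data": {
  "increments": "1 0 0 0 0.14; 1 0 0 0 0.303; 1 0 0 0 0.303; 1 0 0 0 0.303; 1 0 0 0 0.303"
}}

```text
t: 17.55
tool_pos: [0.6104, 0.1655, 0.1814]
orientation: [-2.155, -2.286, 0.0]
force: [-0.5, -0.5, 0.4]
opening: 0.0116
gripper_force: 12.0
```

```bash
python3 - <<'E'
from h import *
s,M=state();go([*case(-8,0,0)[:2],100],92.85,s,M)
b=robot.read_camera('top');a=robot.read_camera('scene');cv2.imwrite('pics/hold_top.png',b);cv2.imwrite('pics/hold_sc.png',a)
# bed brass from earlier lid-open views
W=np.hstack([cv2.resize(a[190:310,350:460],None,fx=3.6,fy=3.6),cv2.resize(b[120:240,160:270],None,fx=3.6,fy=3.6)])
cv2.imwrite('pics/s7.png',W)
p=s['tool_pos']
print(proj('scene',[p-[0,0,.025]]),proj('top',[p-[0,0,.025]]))
E
```

```text
t 17.55 p [0.6104 0.1655 0.1814] x [-0.059  0.998 -0.   ] y [ 0.998  0.059 -0.   ] z [-0. -0. -1.] F [-0.5 -0.5  0.4] op 0.0116 g 12.0 q [0.18 0.25 1.47 0.   1.42 0.12]
shift [ 2.3  1.3 81.4] turn 0.009
[[423.41824114 236.445445  ]] [[189.62900756 158.57797143]]
```

View pics/s7.png

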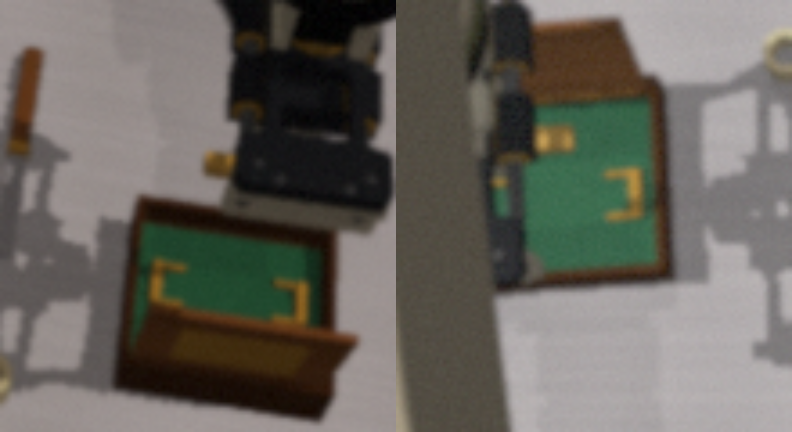

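```bash
python3 - <<'E'
from h import *
s,M=state();p=s['tool_pos']*1e3
inv=lambda P:np.c_[(P[:,:2]-CC)@[np.cos(A),np.sin(A)],(P[:,:2]-CC)@[-np.sin(A),np.cos(A)]]
for n,roi in(('scene',(385,255,60,28)),('top',(195,163,55,40))):
    im=cv2.imread(f"pics/hold_{'sc' if n=='scene' else 'top'}.png");x,y,w,h=roi
    sub=cv2.resize(im[y:y+h,x:x+w],None,fx=4,fy=4,interpolation=cv2.INTER_CUBIC)
    m=cv2.inRange(cv2.cvtColor(sub,cv2.COLOR_BGR2HSV),(14,110,85),(40,255,255))
    for c in cv2.findContours(m,cv2.RETR_EXTERNAL,cv2.CHAIN_APPROX_NONE)[0]:
        if cv2.contourArea(c)<150:continue
        q=inv(onplane(n,(c.reshape(-1,2)+.5)/4-.5+[x,y],.021)*1e3);print(n,q.min(0).round(1),q.max(0).round(1),cv2.contourArea(c))
# reed end
for n,roi in(('scene',(400,225,16,18)),('top',(195,150,20,16))):
    im=cv2.imread(f"pics/hold_{'sc' if n=='scene' else 'top'}.png");x,y,w,h=roi
    sub=cv2.resize(im[y:y+h,x:x+w],None,fx=4,fy=4,interpolation=cv2.INTER_CUBIC)
    m=cv2.inRange(cv2.cvtColor(sub,cv2.COLOR_BGR2HSV),(8,100,70),(40,255,255))
    c=max(cv2.findContours(m,cv2.RETR_EXTERNAL,cv2.CHAIN_APPROX_NONE)[0],key=cv2.contourArea)
    P=onplane(n,(c.reshape(-1,2)+.5)/4-.5+[x,y],p[2]/1e3-.0225)*1e3
    q=(P-p)@M;print(n,'reed rel TCP tool axes',q.min(0).round(1),q.max(0).round(1))
print('tcp in case',inv(p[None]))
E
```

```text
t 17.65 p [0.6105 0.1654 0.1815] x [-0.057  0.998 -0.   ] y [0.998 0.057 0.   ] z [ 0. -0. -1.] F [ 0.1  0.  -0.2] op 0.0114 g 12.0 q [ 0.18  0.25  1.47 -0.    1.42  0.13]
scene [-23.3 -24.8] [11.7 49.7] 1189.5
scene [-23.1 -45.8] [  8.9 -26.1] 826.5
top [-24.8 -48.2] [  5.1 -27.9] 1089.5
scene reed rel TCP tool axes [-33.1  -4.6  22.5] [-17.1  10.6  22.5]
top reed rel TCP tool axes [-35.8  -8.9  22.5] [-15.    4.7  22.5]
tcp in case [[-9.14548642 -2.32082092]]
```

The view shows the lid open, both brass brackets and the held reed. The reed's centre is about 3 mm toward +y of the TCP. I'll lower it, keeping the gripper body above the lid's edge.

```bash
python3 - <<'E'
from h import *
s,M=state();go([*case(-8,-3,0)[:2],62],92.85,s,M)
E
```

```text
t 17.65 p [0.6105 0.1654 0.1815] x [-0.057  0.998 -0.   ] y [0.998 0.057 0.   ] z [ 0. -0. -1.] F [ 0.1  0.  -0.2] op 0.0114 g 12.0 q [ 0.18  0.25  1.47 -0.    1.42  0.13]
shift [ -0.7   1.1 119.5] turn 0.008
```

Request:
{"op": "arm_command", "data": {
  "increments": "1 -0.7 1.1 30 0.008; 1 -0.7 1.1 60 0.008; 1 -0.7 1.1 85 0.008; 1 -0.7 1.1 105 0.008; 1 -0.7 1.1 114 0.008"
}}

```text
t: 18.15
tool_pos: [0.6101, 0.1646, 0.0649]
orientation: [-2.165, -2.273, 0.005]
force: [-1.2, 0.2, 0.2]
opening: 0.0115
gripper_force: 12.0
```

Request:
{"op": "arm_command", "data": {
  "increments": "1 0 0 0 0; 1 0 0 3 0; 1 0 0 5.5 0; 1 0 0 5.5 0; 1 0 0 5.5 0"
}}

```text
t: 18.65
tool_pos: [0.6121, 0.1653, 0.0627]
orientation: [2.167, 2.274, 0.001]
force: [-0.5, 0.3, 0.3]
opening: 0.0115
gripper_force: 12.0
```

```bash
python3 - <<'E'
from h import *
s,M=state();go([*case(-8,-3,0)[:2],61],92.85,s,M)
E
python3 lid.py | sed -n '1,12p'
```

```text
t 18.65 p [0.6121 0.1653 0.0627] x [-0.048  0.999  0.   ] y [0.999 0.048 0.001] z [ 0.001  0.    -1.   ] F [-0.5  0.3  0.3] op 0.0115 g 12.0 q [0.18 0.37 1.55 0.   1.22 0.13]
shift [-0.5 -0.4  1.7] turn -0.002
t 18.65 p [0.6121 0.1653 0.0627] x [-0.048  0.999  0.   ] y [0.999 0.048 0.001] z [ 0.001  0.    -1.   ] F [-0.5  0.3  0.3] op 0.0115 g 12.0 q [0.18 0.37 1.55 0.   1.22 0.13]
120 bbbbbbbbbbbbbbbbbbbbbbbbbbbb################bssssssssssssssssssssssssssssssssssssssss
122 bbbbbbsbbbbbbbbbbbbbbbbbbbbbb#####b########bsssssssssssssssssssssssssssssssssssssssss
124 bbbbbbbbbbbbbbbbbbbbbbbbbbbbbbb##bb##bsssb#bsssssssssssssssssssssssssssssssssssssssss
126 bbbbbbbbbbbbbbbbbbbbbbbbbbbbbbbbbbb##bbbbb##bbbboooooooobssssssssssssssssssssssssssss
128 bbbbbbbbbbbbbbbbbbbbbbbbbbbbbbbbbbb###oob###boooooooooooobsssssssssssssssssssssssssss
130 bbbbbbbbbbbbbbbbbbbbbbbbbbbbbbbbbbbb##oobbb#oooooooooooooobssssssssssssssssssssssssss
132 bbbbbbbbbbbbbbbbbbbbbbbbbbbbbbbbbbbb###obbbbboooooooooooooobsssssssssssssssssssssssss
134 bbbbbbsbbbbbbbbbbbbbbbbbbbbbbbbbbbbb##oobbbbbooooooooooooooosssssssssssssssssssssssss
136 bbbbbbbbbbbbbbbbbbbbbbbbbbbbbbbbbbbbb#oobbbbbooooooooooooooobssssssssssssssssssssssss
138 bbbbbbbbbbbbbbbbbbbbbbbbbbbbbbbbbbbbbboob#bbboooooooooooooooobsssssssssssssssssssssss
140 bbbbbbbsbbbbbbbbbbbbbbbbbbbbbbbbbbbbbboobbbbboooooooooooooooooobsssssssssssssssssssss
```

Request:
{"op": "arm_command", "data": {
  "increments": "1 0 0 1 0; 1 0 0 2.2 0; 1 0 0 2.2 0; 0.7 0 0 2.2 0; 0.7 0 0 2.2 0"
}}

```text
t: 19.25
tool_pos: [0.6116, 0.1652, 0.0597]
orientation: [-2.167, -2.274, 0.0]
force: [-0.0, -0.7, 0.1]
opening: 0.0235
gripper_force: 0.0
```

Request:
{"op": "arm_command", "data": {
  "increments": "0.65 0 0 0 0; 0.65 0 0 0 0; 0.65 0 0 -30 0; 0.65 0 0 -75 0; 0.65 0 0 -120 0"
}}

```text
t: 19.75
tool_pos: [0.6108, 0.165, 0.1802]
orientation: [-2.167, -2.273, 0.003]
force: [0.9, 0.6, 0.9]
opening: 0.0323
gripper_force: 0.0
```

Request:
{"op": "arm_command", "data": {
  "increments": "0.65 0 -45 0 0; 0.65 0 -90 0 0; 0.65 0 -135 0 0; 0.65 0 -180 0 0; 0.65 0 -180 0 0"
}}

```text
t: 20.25
tool_pos: [0.426, 0.1561, 0.1778]
orientation: [-2.164, -2.273, 0.006]
force: [0.8, 0.2, -0.3]
opening: 0.0327
gripper_force: 0.0
```

```bash
python3 - <<'E'
from h import *
s,M=state();a=robot.read_camera('scene');b=robot.read_camera('top')
c1=cv2.resize(a[245:310,380:455],None,fx=5,fy=5,interpolation=cv2.INTER_CUBIC);c2=cv2.resize(b[120:205,168:253],None,fx=5,fy=5,interpolation=cv2.INTER_CUBIC)
c3=cv2.resize(a[180:320,170:380],None,fx=1.75,fy=1.75)[:, :375]
W=np.zeros((600,800,3),np.uint8);W[:325,:375]=c1;W[:425,375:]=c2;W[330:330+c3.shape[0],:c3.shape[1]]=c3[:270];cv2.imwrite('pics/s8.png',W)
E
```

```text
t 20.25 p [0.426  0.1561 0.1778] x [-0.049  0.999 -0.001] y [ 0.999  0.049 -0.005] z [-0.005 -0.001 -1.   ] F [ 0.8  0.2 -0.3] op 0.0327 g 0.0 q [ 0.24 -0.23  1.96  0.    1.42  0.19]
```

View pics/s8.png

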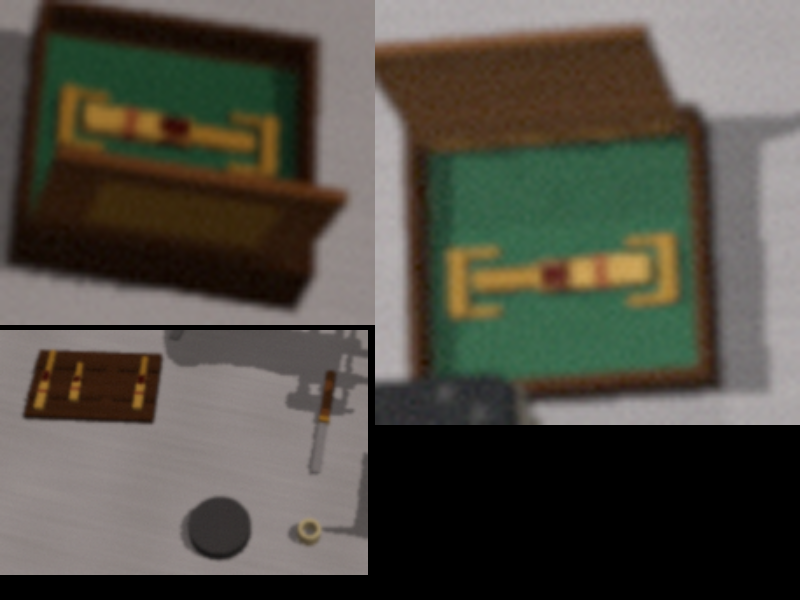

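The reed lies inside the brass bed with a gap at both ends: in the top crop it spans x 475–648 between the stops at 450 and 675. The lid is open, the blade is flat on the table, and the other objects in view are where they were.

```bash
python3 -c "
from plant import robot
print(robot.close_job())"
```

```text
the job is handed in; nothing more can be done
None
```

The job is handed in: the lid is levered open to about 98°, the blade is flat on the table, and the 74 mm reed is lying in the brass-ended bed; it took about 20 s of the 61 s allowed.

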